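# Find the high spot of a leaning rotor with a plunger gauge

## Task

Slide the dial gauge by its blue tab fully home, so that its sprung plunger bears on the rim of the metal rotor. Then turn the rotor by its red crank knob, watch the needle to find the rotor's high spot, and leave the rotor standing with the needle at its highest reading. Let go of everything and leave the bottle, the beaker and the mug where they are.

Things in the scene. Friction and masses are not known exactly. Their poses are not given: they have to be found in the camera images.
- stand: Fixed grey stand; origin on the counter below the spindle's foot; x to its rear, y to its left, z up. Deck slopes up to the rear at 40 deg; the spindle leaves it 85 mm above the origin along (-sin 40, 0, cos 40), leaning to the robot. A clear screen, 168 mm wide, 220 mm high, stands square on the deck 125 mm uphill of the spindle and overhangs the rotor: lean the tool along the spindle
- spindle (a point): Point on the spindle line, 60 mm out from the deck: centre of the circle (radius 34 mm, square to the spindle) on which the middle of the crank knob runs. The aluminium rotor under the crank is 120 mm across, 20 mm thick, upper face 30 mm out from the deck, its centre 4 mm off the spindle; which way, relative to the crank, is unknown and changes.
- crank_knob (a point): Middle of the red crank knob: a round sleeve 17 mm in diameter, 34 mm long, parallel to the spindle, 34 mm from it. It spins freely on its pin, so it can be held with a constant tool orientation while carried round the circle. The point is 13 mm from its free end and 22 mm out from the flat crank arm.
- crank (a joint): Turn of crank and rotor together about the spindle, rad; any number of turns either way. 0: knob straight uphill of the spindle; grows counter-clockwise seen from the spindle's free end (+pi/2: knob toward the stand's left, +y). Takes about 2 N at the knob and stays where it is left.
- gauge_tab (a point): Grip point of the dial gauge's blue tab: 12 mm thick along the stand's y, 30 mm along the slope, standing square to the deck. The point is 54 mm out from the deck, 12 mm below the tab's free end. The dial's centre is 62 mm nearer to the rotor (dial 58 mm across, face 32 mm out from the deck); above its face the tab is clear on both sides.
- gauge (a joint): Slide of the gauge toward the rotor along the stand's +y, m: 0 is fully back, 0.022 is home against its stop. It resists with about 6 N of friction, plus up to 2.5 N from the plunger's spring, and stays where it is left.
- needle (a joint): Angle of the red needle on the white dial, rad: 0 with the plunger free (points away from the rotor), clockwise as the plunger is pressed, 0.45 rad per mm. With the gauge home it swings once up and once down, as a sine, in a full turn of the rotor, between about 0.9 (low spot) and 4.5 (high spot).
- plunger_tip (a point): Brass tip of the sprung plunger, on the line from the dial to the spindle, 20 mm out from the deck. Its y in the stand's frame is minus its distance from the spindle: when it bears on the rim, that is the rim's radius there, 56 mm at the low spot to 64 mm at the high spot.
- bottle: Bystander: translucent bottle with black cap, 54 mm across, 105 mm high; origin under its centre.
- beaker: Bystander: small glass beaker, 56 mm across, 70 mm high; origin under its centre.
- mug: Bystander: orange mug, 81 x 113 x 101 mm; origin at its underside.

How it is judged:
By the outcome, as a careful person would: the job done as asked, in the order asked, and still so for the second after the job is handed in, with the robot touching nothing.
It also fails if it takes over 58 s, if anything falls off the work surface, if the arm or the gripper's body presses on something with over 40 N, if the wrist force passes 120 N, or if a joint passes its speed limit or range.

## Robot

A 6-joint arm with a two-finger parallel gripper is mounted at the origin on a cart in front of the work surface, level with it; the furniture and walls round the work are solid. World frame = base frame: x ahead of the robot, y to its left, z up, the work surface at z = 0. Lengths are in m, angles in rad, forces in N, time in s.
With the tool pointing down it reaches from about 0.225 to 0.875 m from the base axis. Payload 3.4 kg.
Tool frame: the origin (TCP) lies midway between the tips of the shut fingers; the grasp point (between the pads) lies 19 mm behind it (arm.tcp_to_grasp is the z of the grasp point in the tool frame, in m); z points along the fingers, y is the line along which they close (so a half turn about z gives the same grasp; the last joint's range is limited). The gripper opens to 85 mm and grips with 20 to 120 N. Pads are 22 mm wide; open, the fingers measure 114 mm over their backs; the gripper's body (76 mm by 85 mm) begins 54 mm behind the grasp point. The pads swing forward as they close: fully open they stand 13 mm farther back than shut.
Start: joints at [0.998, 0.276, 1.505, -0, 1.361, -0.121], TCP at [0.251, 0.517, 0.231] pointing down, gripper open.
Joint ranges: [-2.89, 2.89], [-0.75, 2.08], [0.22, 2.7], [-1.18, 4.32], [0.11, 2.71], [-2.7, 2.7]. Speed limits (rad/s): [2.57, 2.57, 3.14, 3.14, 3.14, 3.14].

## Interface

Orientations are given as a rotation vector (axis times angle).
In Python, from plant import arm, imaging gives the robot as it stands.
- The arm moves only by the tool move_arm, never from a script. Its argument "series" is a list of rows, each an object with "offset": the shift along the world's x, y, z in cm, a list of three; "turn": the turn, a rotation vector about the world's x, y, z in degrees, a list of three; "grip": the closure, from 0 (fully open) to 1 (shut). In form: [{"offset": [dx, dy, dz], "turn": [ax, ay, az], "grip": grip}, ...]. A call has exactly 8 rows; each row is the pose to reach, as a shift and turn from the pose commanded when the call began; what a row does not reach only later rows make up. A row lasts 1/8 s, in which the tool goes at most 62.5 mm and 10.7 degrees, less where a joint would pass 70% of its speed; a pose out of reach is approached as far as the arm can. A call with a gripper value outside its range is refused whole. The fingers move at their own pace and stop on an object; the grip force is fixed at half the most. Time passes only in rows, so rows that repeat a pose let the fingers close, or fill a call up. It gives the time, the measured TCP pose, the force, the opening and the grip force at its end, in the units of the state.
- arm.read_state(): the state, without advancing time (a new reading comes with each control period).
- imaging.get_image(name): name is "side" or "top"; returns (picture, depth): 400x640x3 uint8, red, green, blue; 400x640 float32, m along the optical axis (not along the pixel's ray), 0 where there is no reading.
- imaging.camera_info(name): a dict with "fx", "fy", "cx", "cy" (pixels), "distortion" ([k1, k2, p1, p2, k3] as OpenCV has them; the pictures are not rectified), "R" (3x3) and "t" (3): a world point X has camera coordinates R X + t. Camera axes: x right, y down, z forward; pixel columns grow to the right and rows downward; lengths in m; the calibration is good to about 2 mm. A picture is of the moment at which its call begins. camera_info takes no time and is no camera call.
- arm.hand_in(): hands the job in; it is judged then, once.
The state is a dict: "time": time; "joint_positions": joint angles; "qvel": joint speeds; "tau": joint torques, N m; "position": TCP position; "ee_rot": TCP orientation; "contact_force": force on the tool from outside, world axes, zero at the start; "wrist_torque": the same for the moment, N m; "finger_gap": opening from 0.0 (shut) to 1.0 (fully open); "grip_force": force on a finger pad.
Only numpy, scipy, OpenCV 4.12 (cv2) and the standard library are available. Lean on these libraries where they do the work, as an engineer would, in place of code of your own. Each camera call takes 0.05 s, during which the arm holds its last target. There are 200 camera calls.

## Working session

There is one attempt and no reset: what is moved stays moved. The work goes in short steps, Python scripts to look and compute and a tool call to move; the robot and the scene stay as the last step left them, time stands still between calls to the robot, and variables do not carry over. Pictures are saved under pics/ and viewed, at most 10 in all, crops included, and the job is handed in when it is done.

Besides the shell and the picture viewer there is one more tool, called as name(argument=value, ...) on one line, values as JSON. move_arm: Moves the arm, as the interface text tells. Its arguments: {"type":"object","properties":{"series":{"type":"array"}},"required":["series"]}

```bash
mkdir -p pics; ls
python3 - <<'E'
from plant import arm, imaging
import cv2,numpy as np
for n in("side","top"):
    p,d=imaging.get_image(n); cv2.imwrite(f"pics/{n}0.png",p[:,:,::-1]); np.save(f"{n}0_d.npy",d)
    c=imaging.camera_info(n); print(n,{k:np.round(v,4).tolist() for k,v in c.items()})
s=arm.read_state();print(s["time"],s["position"],s["ee_rot"],arm.tcp_to_grasp)
E
```

```text
pics
side {'fx': 367.5039, 'fy': 367.5039, 'cx': 321.9275, 'cy': 201.1046, 'distortion': [-0.0553, 0.0, 0.0, 0.0, 0.0], 'R': [[0.9278, -0.3728, 0.0133], [-0.2349, -0.6116, -0.7555], [0.2897, 0.6979, -0.655]], 't': [-0.5007, 0.153, 0.986]}
top {'fx': 504.4574, 'fy': 504.4574, 'cx': 319.89, 'cy': 199.2037, 'distortion': [-0.113, 0.0, 0.0, 0.0, 0.0], 'R': [[0.0018, -0.999, -0.0449], [-0.9862, 0.0056, -0.1654], [0.1654, 0.0446, -0.9852]], 't': [-0.1068, 0.495, 1.4397]}
0.1 [0.25078663 0.51689832 0.23048988] [-7.03612734e-01 -3.06116545e+00  2.56782942e-03] -0.0187
```

View pics/side0.png

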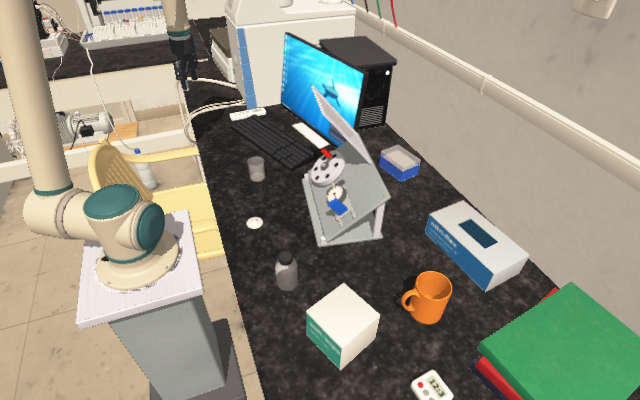

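View pics/top0.png

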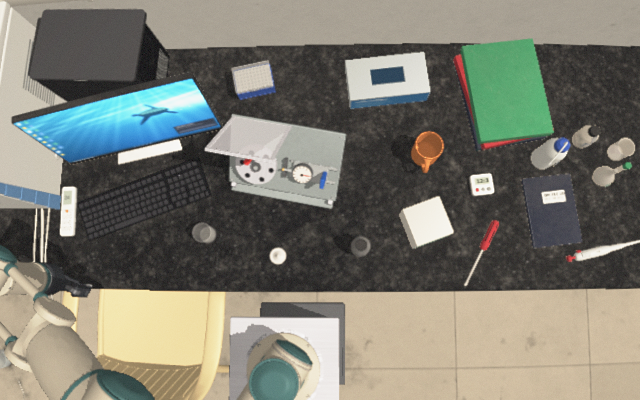

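Top view: stand at about (285,160), red knob (247,160), dial (302,173), blue tab (322,180), beaker (204,232), bottle (360,245), mug (427,150). In the side view the tab is at (338,208). I'll crop in closer.

Run:
```python
import cv2,numpy as np
a=cv2.imread("pics/top0.png")[105:225,195:355]; b=cv2.imread("pics/side0.png")[75:255,280:400]
a=cv2.resize(a,None,fx=5,fy=5,interpolation=cv2.INTER_CUBIC);cv2.imwrite("pics/topc.png",a)
b=cv2.resize(b,None,fx=3.3333,fy=3.3333,interpolation=cv2.INTER_CUBIC);cv2.imwrite("pics/sidec.png",b)
```

```text
(no output)
```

View pics/topc.png

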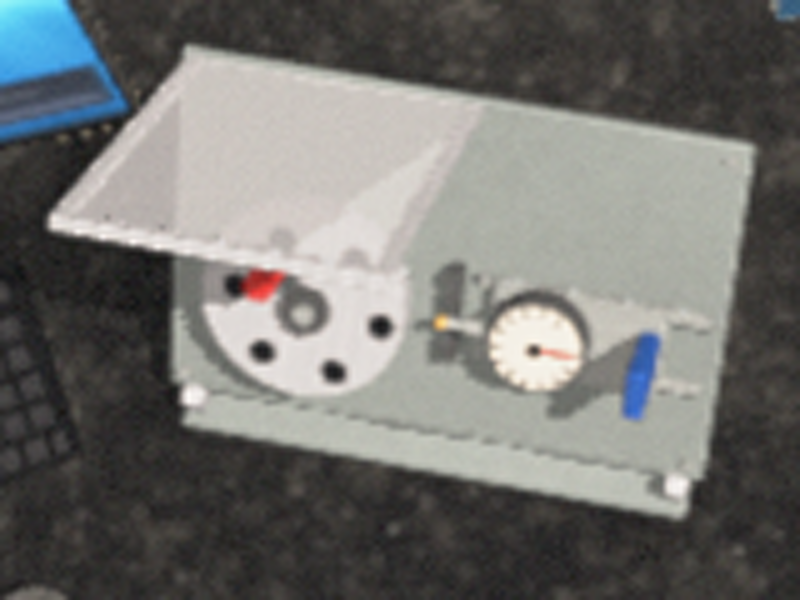

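View pics/sidec.png

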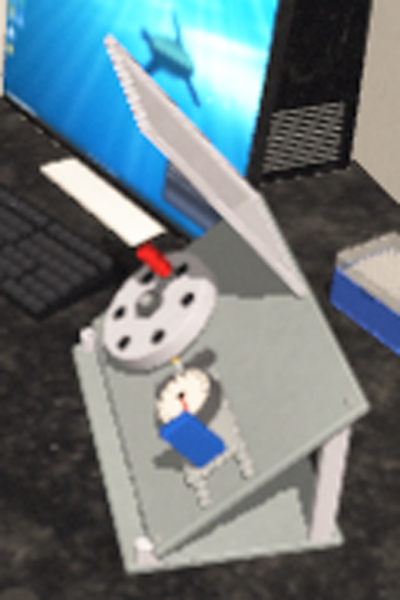

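```bash
cat > h.py <<'E'
import numpy as np,cv2
from plant import arm,imaging
from scipy.spatial.transform import Rotation as Rn
S40,C40=np.sin(np.radians(40)),np.cos(np.radians(40))
def proj(c,X):
    X=np.atleast_2d(X).astype(float)
    K=np.array([[c["fx"],0,c["cx"]],[0,c["fy"],c["cy"]],[0,0,1]])
    return cv2.projectPoints(X,cv2.Rodrigues(np.array(c["R"]))[0],np.array(c["t"]),K,np.array(c["distortion"]))[0].reshape(-1,2)
def ray(c,uv):
    K=np.array([[c["fx"],0,c["cx"]],[0,c["fy"],c["cy"]],[0,0,1]])
    p=cv2.undistortPoints(np.array([[uv]],float),K,np.array(c["distortion"])).ravel()
    R=np.array(c["R"]);return -R.T@np.array(c["t"]),R.T@np.array([*p,1])
def stand(o,s,y,X,Y,psi):  # out, uphill, left -> world
    P=np.array([s*C40-o*S40,y,0.085+s*S40+o*C40])
    return Rn.from_rotvec([0,0,psi]).apply(P)+[X,Y,0]
def mask(p,col):
    h=cv2.cvtColor(p,cv2.COLOR_RGB2HSV).astype(int);H,S,V=h[...,0],h[...,1],h[...,2]
    return ((S>150)&(V>60)&((H>105)&(H<130) if col=="blue" else ((H<6)|(H>174))))
E
python3 - <<'E'
from h import *
from scipy.optimize import least_squares
T,Sd=imaging.camera_info("top"),imaging.camera_info("side")
def cen(f,col,box):
    p=cv2.imread(f)[:,:,::-1].copy();m=mask(p,col);k=np.zeros_like(m);u0,u1,v0,v1=box;k[v0:v1,u0:u1]=1
    v,u=np.nonzero(m&k);print(col,len(u),u.mean(),v.mean());return [u.mean(),v.mean()]
f=lambda x,y:[195+x/5-.4,105+y/5-.4]
g=lambda x,y:[280+x/3.3333-.35,75+y/3.3333-.35]
obs={"tab":(cen("pics/top0.png","blue",(300,340,165,195)),cen("pics/side0.png","blue",(320,355,195,220))),
"knob":(cen("pics/top0.png","red",(235,260,150,170)),cen("pics/side0.png","red",(318,335,145,163))),
"dial":(f(535,350),g(184,396)),"hub":(f(302,312),g(150,303)),"tip":(f(440,322),g(176,359))}
for k,(a,b) in obs.items():
    (o1,d1),(o2,d2)=ray(T,a),ray(Sd,b)
    t=np.linalg.lstsq(np.c_[d1,-d2],o2-o1,rcond=None)[0];A,B=o1+t[0]*d1,o2+t[1]*d2
    print(k,(A+B)/2,np.linalg.norm(A-B)*1e3)
def res(x):
    X,Y,psi,yd,yt,q,h,ot,ok=x;M=(X,Y,psi);r=.034
    P={"tab":stand(ot,0,yd-.062,*M),"dial":stand(.032,0,yd,*M),"tip":stand(.02,0,yt,*M),"hub":stand(h,0,0,*M),
    "knob":stand(ok,r*np.cos(q),r*np.sin(q),*M)}
    e=[]
    for k,(a,b) in obs.items(): e+=list(proj(T,P[k])[0]-a)+list(proj(Sd,P[k])[0]-b)
    return np.array(e+[(ot-.05)/.005,(ok-.06)/.005])
s=least_squares(res,[.55,.1,-.1,-.1,-.07,.8,.045,.05,.06],x_scale=[.1,.1,.1,.1,.1,1,.01,.01,.01])
np.save("fit.npy",s.x);print(np.round(s.x,4));print(np.round(s.fun,1))
M=s.x[:3];print("grasp tab",stand(.054,0,s.x[3]-.062,*M),"spindle",stand(.06,0,0,*M),"n",stand(1,0,0,*M)-stand(0,0,0,*M))
E
```

```text
blue 52 322.63461538461536 179.78846153846155
blue 169 337.1834319526627 206.28402366863907
red 26 246.6153846153846 161.46153846153845
red 63 325.57142857142856 152.34920634920636
tab [ 0.53595935 -0.11835592  0.11362936] 2.6697545511944933
knob [0.58555204 0.09149908 0.14391831] 1.6378843044138118
dial [ 0.55395212 -0.05892542  0.10654421] 0.41027165232021595
hub [0.57700285 0.07407375 0.10839251] 0.10225923703406731
tip [ 0.57107786 -0.00393946  0.10147037] 1.9402225063684915
[ 0.5968  0.0693 -0.1728 -0.1353 -0.0761  0.599   0.0321  0.0448  0.0572]
[ 0.4  0.6  0.3 -1.1  0.1 -0.4 -0.3 -0.6  0.4  0.1  0.1 -0.4  0.3  0.1
 -0.  -0.1 -0.2  0.4  0.2  0.2 -1.  -0.6]
grasp tab [ 0.52864371 -0.11910496  0.1263664 ] spindle [0.55877031 0.0759377  0.13096267] n [-0.63321539  0.11051779  0.76604444]
```

```bash
cat >> h.py <<'E'
F=np.load("fit.npy");M=F[:3]
def n(): return stand(1,0,0,*M)-stand(0,0,0,*M)
def ys(): return stand(0,0,1,*M)-stand(0,0,0,*M)
def sl(): return stand(0,1,0,*M)-stand(0,0,0,*M)
def goal(g,sgn=1): # grasp point -> TCP pos, R
    z=-n();y=sgn*ys();return g+.0187*z,np.c_[np.cross(y,z),y,z]
def delta(g,sgn=1):
    s=arm.read_state();p,R=goal(g,sgn);R0=Rn.from_rotvec(s["ee_rot"])
    print("offset cm",np.round((p-s["position"])*100,2),"turn deg",np.round(np.degrees((Rn.from_matrix(R)*R0.inv()).as_rotvec()),1),"t",s["time"])
E
python3 - <<'E'
from h import *
for s in(1,-1): delta(stand(.114,0,F[3]-.062,*M),s)
print(np.round(Rn.from_rotvec(arm.read_state()["ee_rot"]).as_matrix(),2),n(),ys(),sl())
E
```

```text
offset cm [ 25.17 -63.14  -7.25] turn deg [-12.2 -38.2  15.4] t 0.1
offset cm [ 25.17 -63.14  -7.25] turn deg [  54.1  -17.6 -154.9] t 0.1
[[-0.9   0.44 -0.  ]
 [ 0.44  0.9  -0.  ]
 [ 0.   -0.   -1.  ]] [-0.63321539  0.11051779  0.76604444] [0.17193517 0.98510827 0.        ] [ 0.75463671 -0.13170998  0.64278761]
```

move_arm(series=[{"offset": [1.5,-4,0.5],"turn": [-1,-3,1],"grip": 0.2},{"offset": [3,-8,0.5],"turn": [-2,-6,2.5],"grip": 0.3},{"offset": [5,-13,0],"turn": [-3,-10,4],"grip": 0.4},{"offset": [7,-18,-0.5],"turn": [-4.5,-14,5.5],"grip": 0.45},{"offset": [9,-23,-1],"turn": [-6,-18,7],"grip": 0.45},{"offset": [11,-28,-1.5],"turn": [-7,-22,9],"grip": 0.45},{"offset": [13,-33,-2],"turn": [-8.5,-26,10.5],"grip": 0.45},{"offset": [15,-38,-3],"turn": [-10,-30,12],"grip": 0.45}])

```text
time: 1.1
position: [0.4014, 0.1363, 0.2016]
ee_rot: [0.303, 2.571, -0.07]
contact_force: [0.9, -0.6, 0.1]
finger_gap: 0.552
grip_force: 0.0
```

Run:
```python
from h import *
delta(stand(.114,0,F[3]-.062,*M))
s=arm.read_state();print(s["position"],s["joint_positions"],s["finger_gap"])
```

```text
offset cm [ 10.11 -25.08  -4.36] turn deg [-2.3 -7.9  3.3] t 1.1
[0.4014196  0.13625273 0.20159119] [ 0.43735029 -0.1199143   2.17775056 -0.52043233  0.69442341 -0.56011809] 0.5520156015819103
```

move_arm(series=[{"offset": [2,-5,0],"turn": [-0.5,-1.5,0.5],"grip": 0.45},{"offset": [4,-10,0],"turn": [-1,-3,1],"grip": 0.45},{"offset": [6,-15,-0.5],"turn": [-1.5,-5,2],"grip": 0.45},{"offset": [8,-20,-2],"turn": [-2,-7,3],"grip": 0.45},{"offset": [9.5,-23.5,-3.5],"turn": [-2.3,-7.9,3.3],"grip": 0.45},{"offset": [10.1,-25.1,-4.4],"turn": [-2.3,-7.9,3.3],"grip": 0.45},{"offset": [10.1,-25.1,-4.4],"turn": [-2.3,-7.9,3.3],"grip": 0.45},{"offset": [10.1,-25.1,-4.4],"turn": [-2.3,-7.9,3.3],"grip": 0.45}])

```text
time: 2.1
position: [0.5021, -0.1135, 0.158]
ee_rot: [0.224, 2.441, -0.074]
contact_force: [-0.6, 0.7, 0.3]
finger_gap: 0.546
grip_force: 0.0
```

Run:
```python
from h import *
p,_=imaging.get_image("side");q,_=imaging.get_image("top")
a=cv2.resize(p[75:255,260:420],None,fx=2.5,fy=2.5);b=cv2.resize(q[105:225,200:360],None,fx=2.5,fy=2.5)
a=cv2.copyMakeBorder(a,0,0,0,0,0);c=np.zeros((450,800,3),np.uint8);c[:450,:400]=a;c[:300,400:]=b
cv2.imwrite("pics/pre.png",c[:,:,::-1])
delta(stand(.054,0,F[3]-.062,*M))
s=arm.read_state();print(s["position"],s["joint_positions"],s["finger_gap"])
```

```text
offset cm [ 3.73 -0.47 -4.62] turn deg [-0.2 -0.3  0.7] t 2.2
[ 0.50317893 -0.11645836  0.15820957] [-0.51083569  0.00693478  2.30038578  0.89568953  0.26679214 -2.70159594] 0.555470949021323
```

View pics/pre.png

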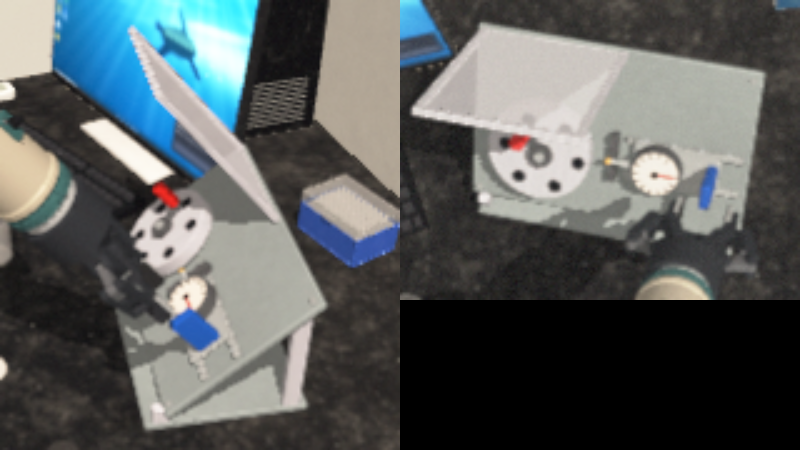

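The arm is in position at the tab, but joint 6 is at its limit. The gripper is symmetric, so I'll roll it half a turn about the tool axis, up here where it is clear.

move_arm(series=[{"offset": [-1,0,1],"turn": [6.3,-1.1,-7.7],"grip": 0.45},{"offset": [-1,0,1],"turn": [12.7,-2.2,-15.3],"grip": 0.45},{"offset": [-1,0,1],"turn": [19,-3.3,-23],"grip": 0.45},{"offset": [-1,0,1],"turn": [25.3,-4.4,-30.6],"grip": 0.45},{"offset": [-1,0,1],"turn": [31.7,-5.5,-38.3],"grip": 0.45},{"offset": [-1,0,1],"turn": [38,-6.6,-46],"grip": 0.45},{"offset": [-1,0,1],"turn": [44.3,-7.7,-53.6],"grip": 0.45},{"offset": [-1,0,1],"turn": [50.7,-8.8,-61.3],"grip": 0.45}])

```text
time: 3.2
position: [0.4918, -0.1119, 0.1683]
ee_rot: [1.788, 1.787, 0.535]
contact_force: [0.2, 0.5, -0.5]
finger_gap: 0.55
grip_force: 0.0
```

Run:
```python
from h import *
delta(stand(.054,0,F[3]-.062,*M),-1)
s=arm.read_state();print(s["position"],s["joint_positions"],s["finger_gap"])
```

```text
offset cm [ 4.86 -0.93 -5.63] turn deg [ 62.7 -10.7 -76.7] t 3.2
[ 0.49183562 -0.11187097  0.1683058 ] [-0.53549887 -0.03142111  2.3025797   0.85259117  0.31624528 -1.28118059] 0.5499447307028739
```

move_arm(series=[{"offset": [0,0,0],"turn": [6.3,-1.1,-7.7],"grip": 0.45},{"offset": [0,0,0],"turn": [12.7,-2.2,-15.3],"grip": 0.45},{"offset": [0,0,0],"turn": [19,-3.3,-23],"grip": 0.45},{"offset": [0,0,0],"turn": [25.3,-4.4,-30.6],"grip": 0.45},{"offset": [0,0,0],"turn": [31.7,-5.5,-38.3],"grip": 0.45},{"offset": [0,0,0],"turn": [38,-6.6,-46],"grip": 0.45},{"offset": [0,0,0],"turn": [44.3,-7.7,-53.6],"grip": 0.45},{"offset": [0.5,0,-0.5],"turn": [50.7,-8.8,-61.3],"grip": 0.45}])

```text
time: 4.2
position: [0.497, -0.112, 0.1637]
ee_rot: [2.789, 0.242, 0.996]
contact_force: [0.1, 0.4, 1.0]
finger_gap: 0.554
grip_force: 0.0
```

Run:
```python
from h import *
delta(stand(.054,0,F[3]-.062,*M),-1)
s=arm.read_state();print(s["position"],s["joint_positions"],s["finger_gap"])
```

```text
offset cm [ 4.35 -0.92 -5.17] turn deg [ 12.3  -1.8 -15.3] t 4.2
[ 0.49697509 -0.1119918   0.16370467] [-0.52777148 -0.0147619   2.31171232  0.9390223   0.29005935  0.03278443] 0.5535146948587786
```

move_arm(series=[{"offset": [0,-0.4,0],"turn": [6,-0.9,-7.6],"grip": 0.45},{"offset": [0,-0.4,0],"turn": [12.3,-1.8,-15.3],"grip": 0.45},{"offset": [1.1,-0.5,-1.3],"turn": [12.3,-1.8,-15.3],"grip": 0.45},{"offset": [2.2,-0.6,-2.6],"turn": [12.3,-1.8,-15.3],"grip": 0.45},{"offset": [3.3,-0.8,-3.9],"turn": [12.3,-1.8,-15.3],"grip": 0.45},{"offset": [4.3,-0.9,-5.1],"turn": [12.3,-1.8,-15.3],"grip": 0.45},{"offset": [4.3,-0.9,-5.1],"turn": [12.3,-1.8,-15.3],"grip": 0.45},{"offset": [4.3,-0.9,-5.1],"turn": [12.3,-1.8,-15.3],"grip": 0.45}])

```text
time: 5.2
position: [0.5401, -0.1214, 0.1128]
ee_rot: [2.886, -0.245, 1.05]
contact_force: [-0.2, 0.1, -0.1]
finger_gap: 0.551
grip_force: 0.0
```

Run:
```python
from h import *
p,_=imaging.get_image("side");q,_=imaging.get_image("top")
c=np.zeros((450,800,3),np.uint8);c[:450,:400]=cv2.resize(p[75:255,260:420],None,fx=2.5,fy=2.5);c[:300,400:]=cv2.resize(q[105:225,200:360],None,fx=2.5,fy=2.5)
cv2.imwrite("pics/g1.png",c[:,:,::-1])
delta(stand(.054,0,F[3]-.062,*M),-1)
s=arm.read_state();print(s["position"],s["joint_positions"],s["contact_force"])
```

```text
offset cm [ 0.03  0.06 -0.12] turn deg [ 0.2  0.  -0.1] t 5.3
[ 0.54019233 -0.12173432  0.11319446] [-0.47522847  0.15402311  2.3140998   1.586102    0.19191357 -0.25298966] [-0.13570398 -0.39701005  0.19711482]
```

View pics/g1.png

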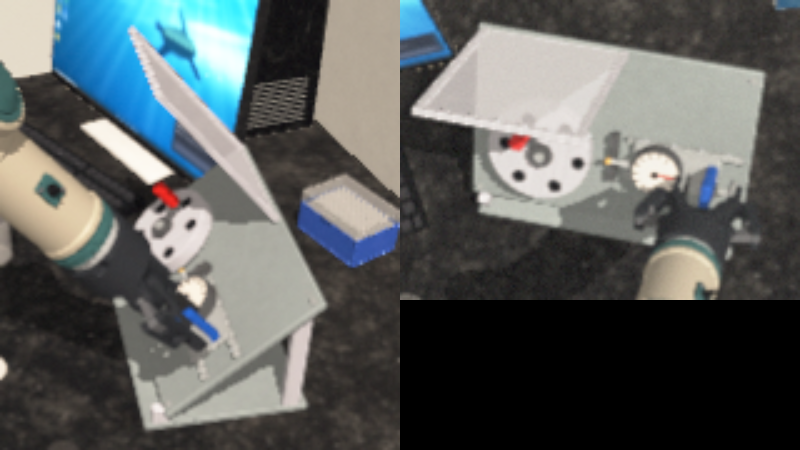

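The fingers straddle the blue tab. Next: close and start the slide.

move_arm(series=[{"offset": [0,0,0],"turn": [0,0,0],"grip": 0.9},{"offset": [0,0,0],"turn": [0,0,0],"grip": 1},{"offset": [0,0,0],"turn": [0,0,0],"grip": 1},{"offset": [0,0,0],"turn": [0,0,0],"grip": 1},{"offset": [0,0,0],"turn": [0,0,0],"grip": 1},{"offset": [0.05,0.3,0],"turn": [0,0,0],"grip": 1},{"offset": [0.1,0.6,0],"turn": [0,0,0],"grip": 1},{"offset": [0.17,1,0],"turn": [0,0,0],"grip": 1}])

```text
time: 6.3
position: [0.5416, -0.1153, 0.1132]
ee_rot: [2.879, -0.257, 1.048]
contact_force: [-5.9, -5.4, 5.6]
finger_gap: 0.132
grip_force: 58.7
```

Run:
```python
from h import *
s=arm.read_state();print(s["position"],s["joint_positions"],s["contact_force"],s["finger_gap"],s["grip_force"])
print((s["position"]-goal(stand(.054,0,F[3]-.062,*M),-1)[0])@np.c_[n(),ys(),sl()]*1e3)
```

```text
[ 0.54155819 -0.115311    0.1132041 ] [-0.44572621  0.15343948  2.3144726   1.62029547  0.16564442 -0.25928901] [-5.87629397 -5.39637425  5.57967637] 0.13234168058172902 58.73775780200958
[0.85874135 5.95791647 0.78547716]
```

Joint 5 nears its lower limit as the slide goes on. I'll open, lean the tool 12° more about the stand's y (the pads stay parallel to the tab), then grip again.

move_arm(series=[{"offset": [0,-0.2,0],"turn": [0,0,0],"grip": 0.7},{"offset": [0,-0.2,0],"turn": [0,0,0],"grip": 0.65},{"offset": [0.05,-0.2,0.05],"turn": [-0.4,-2,0],"grip": 0.65},{"offset": [0.1,-0.2,0.1],"turn": [-0.7,-4,0],"grip": 0.65},{"offset": [0.15,-0.2,0.15],"turn": [-1,-6,0],"grip": 0.65},{"offset": [0.2,-0.2,0.2],"turn": [-1.4,-8,0],"grip": 0.65},{"offset": [0.25,-0.2,0.25],"turn": [-1.7,-10,0],"grip": 0.65},{"offset": [0.29,-0.2,0.27],"turn": [-2.1,-11.8,0],"grip": 0.65}])

```text
time: 7.3
position: [0.545, -0.1141, 0.1152]
ee_rot: [2.745, -0.236, 1.339]
contact_force: [0.4, 0.9, -0.1]
finger_gap: 0.347
grip_force: 0.0
```

```bash
cat >> h.py <<'E'
TILT=np.radians(12)
def goal(g,sgn=-1):
    z=-n()*np.cos(TILT)+sl()*np.sin(TILT);y=sgn*ys();return g+.0187*z,np.c_[np.cross(y,z),y,z]
def st():
    s=arm.read_state();R=Rn.from_rotvec(s["ee_rot"]).as_matrix();g=s["position"]-.0187*R[:,2]
    print("t",round(s["time"],2),"J",np.round(s["joint_positions"],3),"F",np.round(s["contact_force"]@np.c_[n(),ys(),sl()],1),"gap",round(s["finger_gap"]*85,1),s["grip_force"])
    o=stand(0,0,0,*M);print("grasp point out,y,uphill mm",np.round((g-o)@np.c_[n(),ys(),sl()]*1e3,1))
    return g
E
python3 - <<'E'
from h import *
st();delta(stand(.054,0,F[3]-.062,*M),-1);print(F[3]-.062)
E
```

```text
t 7.3 J [-0.5    0.235  2.493  2.618  0.528 -1.317] F [-0.3  0.9  0.1] gap 29.5 0.0
grasp point out,y,uphill mm [  54.  -189.5    0.6]
offset cm [-0.18 -0.75 -0.04] turn deg [ 0.2  0.  -0. ] t 7.3
-0.19731795732544075
```

move_arm(series=[{"offset": [0,0,0],"turn": [0,0,0],"grip": 1},{"offset": [0,0,0],"turn": [0,0,0],"grip": 1},{"offset": [0,0,0],"turn": [0,0,0],"grip": 1},{"offset": [0,0,0],"turn": [0,0,0],"grip": 1},{"offset": [0.07,0.4,0],"turn": [0,0,0],"grip": 1},{"offset": [0.14,0.8,0],"turn": [0,0,0],"grip": 1},{"offset": [0.21,1.2,0],"turn": [0,0,0],"grip": 1},{"offset": [0.26,1.5,0],"turn": [0,0,0],"grip": 1}])

```text
time: 8.3
position: [0.5462, -0.1031, 0.1142]
ee_rot: [2.744, -0.256, 1.33]
contact_force: [-13.9, -29.5, 0.1]
finger_gap: 0.129
grip_force: 59.9
```

Run:
```python
from h import *
st()
```

```text
t 8.3 J [-0.447  0.233  2.492  2.714  0.509 -1.356] F [  5.6 -31.4  -6.5] gap 11.0 59.93435740470886
grasp point out,y,uphill mm [  53.7 -178.3   -0.5]
```

move_arm(series=[{"offset": [0.05,0.2,0],"turn": [0,0,0],"grip": 1},{"offset": [0.05,0.3,0],"turn": [0,0,0],"grip": 1},{"offset": [0.05,0.3,0],"turn": [0,0,0],"grip": 1},{"offset": [0.05,0.3,0],"turn": [0,0,0],"grip": 1},{"offset": [0.05,0.3,0],"turn": [0,0,0],"grip": 1},{"offset": [0.05,0.3,0],"turn": [0,0,0],"grip": 1},{"offset": [0.05,0.3,0],"turn": [0,0,0],"grip": 1},{"offset": [0.05,0.3,0],"turn": [0,0,0],"grip": 1}])

```text
time: 9.3
position: [0.5461, -0.103, 0.1142]
ee_rot: [2.741, -0.264, 1.328]
contact_force: [-15.7, -33.8, -2.7]
finger_gap: 0.131
grip_force: 59.9
```

Run:
```python
from h import *
st()
p,_=imaging.get_image("side");q,_=imaging.get_image("top")
c=np.zeros((450,800,3),np.uint8);c[:450,:400]=cv2.resize(p[120:210,290:370],(400,450),interpolation=2);c[:300,400:]=cv2.resize(q[130:205,230:330],(400,300),interpolation=2)
cv2.imwrite("pics/home.png",c[:,:,::-1])
```

```text
t 9.3 J [-0.44   0.232  2.491  2.734  0.505 -1.365] F [  4.2 -36.   -9.1] gap 11.1 59.892727732658386
grasp point out,y,uphill mm [  53.7 -178.2   -0.5]
```

View pics/home.png

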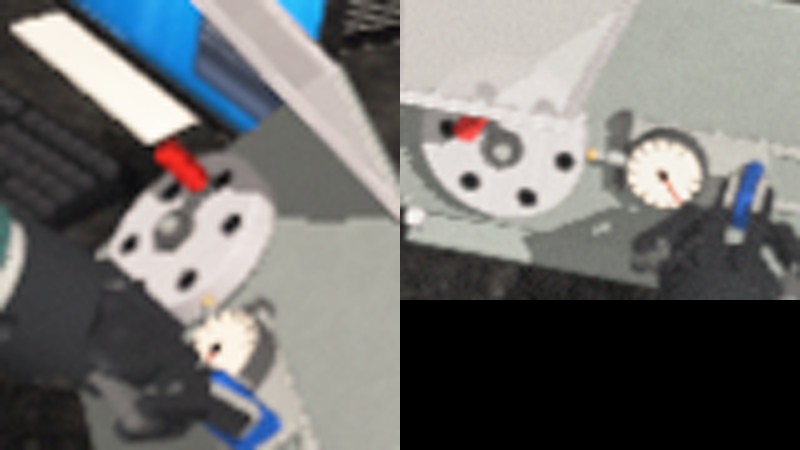

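The needle has swung to about 1 rad. The force rose with no further travel, so the gauge is home against its stop. Next: relax, open and retract along the tool axis.

move_arm(series=[{"offset": [-0.08,-0.45,0],"turn": [0,0,0],"grip": 1},{"offset": [-0.1,-0.5,0],"turn": [0,0,0],"grip": 0.7},{"offset": [-0.1,-0.5,0],"turn": [0,0,0],"grip": 0.6},{"offset": [-0.1,-0.5,0],"turn": [0,0,0],"grip": 0.55},{"offset": [-1.3,-0.3,0.9],"turn": [0,0,0],"grip": 0.55},{"offset": [-2.5,-0.1,1.9],"turn": [0,0,0],"grip": 0.55},{"offset": [-3.7,0.1,2.8],"turn": [0,0,0],"grip": 0.55},{"offset": [-4.8,0.3,3.7],"turn": [0,0,0],"grip": 0.55}])

```text
time: 10.4
position: [0.5, -0.0922, 0.153]
ee_rot: [2.745, -0.233, 1.34]
contact_force: [0.5, -0.1, -0.1]
finger_gap: 0.453
grip_force: 0.0
```

Run:
```python
from h import *
st();q=F[5];print(q)
delta(stand(.113,.034*np.cos(q)-.01,.034*np.sin(q),*M),-1)
delta(stand(.063,.034*np.cos(q),.034*np.sin(q),*M),-1)
```

```text
t 10.4 J [-0.514  0.057  2.521  2.422  0.411 -1.112] F [-0.5 -0.   0.4] gap 38.5 0.0
grasp point out,y,uphill mm [ 113.8 -175.7  -11.9]
0.5989571905436053
offset cm [ 5.66 18.79  1.86] turn deg [ 0.2  0.  -0.1] t 10.4
offset cm [ 9.58 18.11 -1.32] turn deg [ 0.2  0.  -0.1] t 10.4
```

move_arm(series=[{"offset": [0,3,1],"turn": [0,0,0],"grip": 0.55},{"offset": [1,7,2],"turn": [0,0,0],"grip": 0.55},{"offset": [2.5,11,2],"turn": [0,0,0],"grip": 0.55},{"offset": [4.5,15,2],"turn": [0,0,0],"grip": 0.55},{"offset": [5.7,18.8,1.9],"turn": [0,0,0],"grip": 0.55},{"offset": [5.7,18.8,1.9],"turn": [0,0,0],"grip": 0.55},{"offset": [5.7,18.8,1.9],"turn": [0,0,0],"grip": 0.55},{"offset": [5.7,18.8,1.9],"turn": [0,0,0],"grip": 0.55}])

```text
time: 11.4
position: [0.5576, 0.0987, 0.1715]
ee_rot: [2.748, -0.23, 1.341]
contact_force: [-0.7, -0.7, 0.3]
finger_gap: 0.447
grip_force: 0.0
```

Run:
```python
from h import *
st();q=F[5]
delta(stand(.063,.034*np.cos(q),.034*np.sin(q),*M),-1)
T,Sd=imaging.camera_info("top"),imaging.camera_info("side")
p,_=imaging.get_image("side");tp,_=imaging.get_image("top")
c=np.zeros((450,800,3),np.uint8);c[:450,:400]=cv2.resize(p[120:210,290:370],(400,450),interpolation=2);c[:300,400:]=cv2.resize(tp[130:205,230:330],(400,300),interpolation=2)
cv2.imwrite("pics/knob.png",c[:,:,::-1])
D=stand(.032,0,F[3]+.022,*M);print(proj(T,D),proj(Sd,D))
```

```text
t 11.4 J [ 0.267  0.135  2.324  4.248  0.381 -2.37 ] F [ 0.6 -0.8 -0.3] gap 38.0 0.0
grasp point out,y,uphill mm [112.6  22.2  18.3]
offset cm [ 3.82 -0.98 -3.17] turn deg [ 0.1  0.  -0.3] t 11.4
[[294.38710274 173.44262277]] [[333.14035328 188.17778307]]
```

View pics/knob.png

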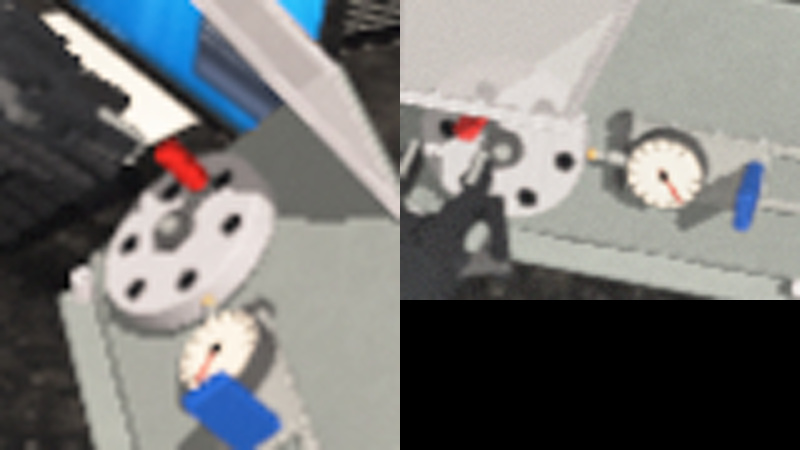

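The dial and needle are clearly visible in the top view (pivot about (295,173.5) in the full frame, needle about 0.95), and the knob is free. Descend on the knob with 5° more lean, which also helps joint 4.

move_arm(series=[{"offset": [0.1,-0.4,0.1],"turn": [-0.9,-4.9,0],"grip": 0.55},{"offset": [1,-0.6,-0.6],"turn": [-0.9,-4.9,0],"grip": 0.55},{"offset": [2,-0.7,-1.4],"turn": [-0.9,-4.9,0],"grip": 0.55},{"offset": [3,-0.9,-2.2],"turn": [-0.9,-4.9,0],"grip": 0.55},{"offset": [3.95,-1,-3.05],"turn": [-0.9,-4.9,0],"grip": 0.55},{"offset": [3.95,-1,-3.05],"turn": [-0.9,-4.9,0],"grip": 0.55},{"offset": [3.95,-1,-3.05],"turn": [-0.9,-4.9,0],"grip": 0.8},{"offset": [3.95,-1,-3.05],"turn": [-0.9,-4.9,0],"grip": 1}])

```text
time: 12.5
position: [0.5963, 0.0847, 0.1416]
ee_rot: [2.678, -0.23, 1.455]
contact_force: [-0.1, -0.4, 1.2]
finger_gap: 0.174
grip_force: 58.4
```

```bash
cat >> h.py <<'E'
TILT=np.radians(17)
def needle(save=None):
    T=imaging.camera_info("top");p,_=imaging.get_image("top")
    if save: cv2.imwrite(save,cv2.resize(p[130:205,230:330],(800,600),interpolation=2)[:,:,::-1])
    I=p.astype(float);v,u=np.mgrid[0:400,0:640]
    near=np.hypot(u-295.1,v-173.6)<12
    w=((I.min(2)>150)|((I[...,0]>150)))&near; hull=cv2.convexHull(np.argwhere(w)[:,::-1].astype(np.int32))
    m=cv2.moments(hull);c=(m["m10"]/m["m00"],m["m01"]/m["m00"])
    r=I[...,0]-I[...,1:].mean(2); r=np.where(np.hypot(u-295.1,v-173.6)<8,r-35,0).clip(0)
    k=[(r*u).sum()/r.sum(),(r*v).sum()/r.sum()]
    def pl(uv):
        o,d=ray(T,uv);P0=stand(.032,0,0,*M);X=o+d*((P0-o)@n())/(d@n())
        return np.array([(X-P0)@ys(),(X-P0)@sl()])
    def ang(c): d=pl(k)-pl(c);return round(np.arctan2(-d[1],-d[0])%(2*np.pi),3),round(np.linalg.norm(d)*1e3,1)
    print("needle hull",ang(c),"fixed",ang((295.1,173.6)),"c",np.round(c,2),"n",int((r>0).sum()))
def crank():
    g=st();d=g-stand(0,0,0,*M);q=np.arctan2(d@ys(),d@sl());print("crank",q,"r mm",np.hypot(d@ys(),d@sl())*1e3);return q
def circ(q0,dq,k=8):  # offsets in cm for k rows from angle q0
    for i in range(1,k+1):
        q=q0+dq*i;print(np.round(100*.034*((np.cos(q)-np.cos(q0))*sl()+(np.sin(q)-np.sin(q0))*ys()),2).tolist())
E
python3 - <<'E'
from h import *
crank();needle()
E
```

```text
t 12.5 J [ 0.223  0.285  2.375  3.785  0.573 -1.912] F [ 1.  -0.4  0.8] gap 14.8 58.44430111348629
grasp point out,y,uphill mm [63.2 15.1 28.5]
crank 0.4878669377973617 r mm 32.29090014982223
needle hull (np.float64(0.747), np.float64(13.1)) fixed (np.float64(0.899), np.float64(14.2)) c [294.76 174.24] n 12
```

Run:
```python
from h import *
circ(.52,-np.pi/16)
```

```text
[0.1, -0.63, 0.18]
[0.1, -1.29, 0.27]
[0.0, -1.95, 0.28]
[-0.19, -2.59, 0.21]
[-0.48, -3.17, 0.06]
[-0.84, -3.68, -0.17]
[-1.27, -4.1, -0.46]
[-1.75, -4.4, -0.81]
```

move_arm(series=[{"offset": [0.1,-0.63,0.18],"turn": [0,0,0],"grip": 1},{"offset": [0.1,-1.29,0.27],"turn": [0,0,0],"grip": 1},{"offset": [0,-1.95,0.28],"turn": [0,0,0],"grip": 1},{"offset": [-0.19,-2.59,0.21],"turn": [0,0,0],"grip": 1},{"offset": [-0.48,-3.17,0.06],"turn": [0,0,0],"grip": 1},{"offset": [-0.84,-3.68,-0.17],"turn": [0,0,0],"grip": 1},{"offset": [-1.27,-4.1,-0.46],"turn": [0,0,0],"grip": 1},{"offset": [-1.75,-4.4,-0.81],"turn": [0,0,0],"grip": 1}])

```text
time: 13.55
position: [0.5805, 0.0418, 0.1353]
ee_rot: [2.675, -0.225, 1.462]
contact_force: [-0.3, 4.5, 6.2]
finger_gap: 0.176
grip_force: 58.9
```

Run:
```python
from h import *
crank();needle("pics/n1.png");circ(.52-np.pi/2,-np.pi/16)
```

```text
t 13.55 J [ 0.089  0.278  2.453  3.53   0.611 -1.756] F [5.4 4.4 3.2] gap 15.0 58.89342547394335
grasp point out,y,uphill mm [ 63.7 -29.9  18.1]
crank -1.0256266261934832 r mm 34.947182154050495
needle hull (np.float64(3.051), np.float64(10.0)) fixed (np.float64(2.852), np.float64(11.5)) c [294.65 174.28] n 10
[-0.51, -0.19, -0.39]
[-1.02, -0.25, -0.81]
[-1.53, -0.18, -1.24]
[-2.0, 0.01, -1.66]
[-2.43, 0.33, -2.06]
[-2.8, 0.75, -2.42]
[-3.09, 1.27, -2.73]
[-3.28, 1.85, -2.98]
```

View pics/n1.png

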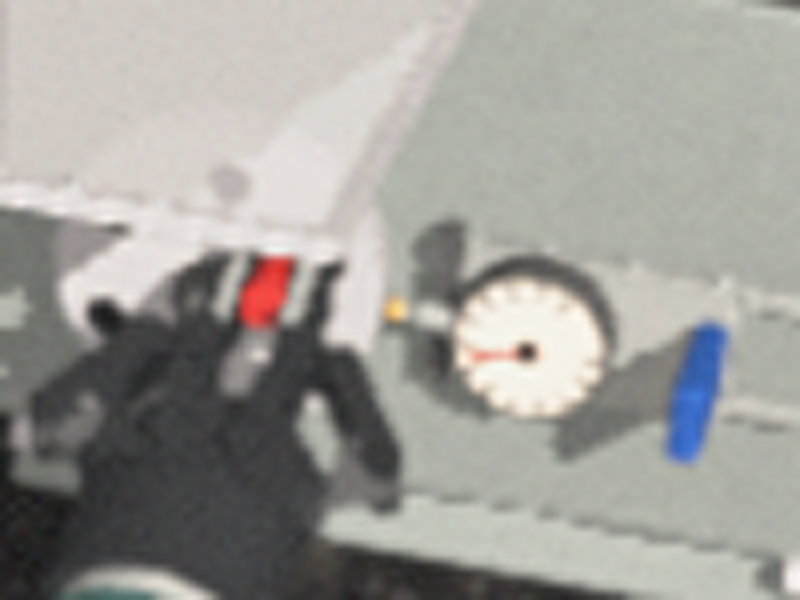

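The gripper holds the knob, and the needle now points left (tip (470,357), pivot (527,352) in the crop), about 2.9 rad and rising. I'll use the black pivot dot as centre and carry on round.

move_arm(series=[{"offset": [-0.51,-0.19,-0.39],"turn": [0,0,0],"grip": 1},{"offset": [-1.02,-0.25,-0.81],"turn": [0,0,0],"grip": 1},{"offset": [-1.53,-0.18,-1.24],"turn": [0,0,0],"grip": 1},{"offset": [-2,0.01,-1.66],"turn": [0,0,0],"grip": 1},{"offset": [-2.43,0.33,-2.06],"turn": [0,0,0],"grip": 1},{"offset": [-2.8,0.75,-2.42],"turn": [0,0,0],"grip": 1},{"offset": [-3.09,1.27,-2.73],"turn": [0,0,0],"grip": 1},{"offset": [-3.28,1.85,-2.98],"turn": [0,0,0],"grip": 1}])

```text
time: 14.6
position: [0.5461, 0.0579, 0.1044]
ee_rot: [2.674, -0.236, 1.457]
contact_force: [-3.4, -3.7, 5.4]
finger_gap: 0.176
grip_force: 59.1
```

```bash
cat >> h.py <<'E'
def needle(p=None):
    T=imaging.camera_info("top")
    if p is None: p=sum(imaging.get_image("top")[0].astype(float) for _ in range(3))/3
    I=p.astype(float);v,u=np.mgrid[0:400,0:640]
    D=np.where(np.hypot(u-295.4,v-173.5)<3.2,150-I[...,0],0).clip(0);c=((D*u).sum()/D.sum(),(D*v).sum()/D.sum())
    rr=I[...,0]-I[...,1:].mean(2)
    def pl(uv):
        o,d=ray(T,uv);P0=stand(.032,0,0,*M);X=o+d*((P0-o)@n())/(d@n());return np.array([(X-P0)@ys(),(X-P0)@sl()])
    def ang(c):
        r=np.where(np.hypot(u-c[0],v-c[1])<8.5,rr-35,0).clip(0);k=((r*u).sum()/r.sum(),(r*v).sum()/r.sum())
        d=pl(k)-pl(c);return round(float(np.arctan2(-d[1],-d[0])%(2*np.pi)),3),round(float(np.linalg.norm(d)*1e3),1)
    print("needle dot",ang(c),"fixed",ang((295.4,173.5)),"dot",np.round(c,2))
    return p
E
python3 - <<'E'
from h import *
q=crank();p=needle();cv2.imwrite("pics/n2.png",p[:,:,::-1]);circ(.52-np.pi,-np.pi/16)
E
```

```text
t 14.6 J [ 0.17   0.362  2.55   3.561  0.784 -1.685] F [ 5.9 -4.2  1.4] gap 15.0 59.10121776396409
grasp point out,y,uphill mm [ 63.5 -19.8 -29.8]
crank -2.554812838722478 r mm 35.774105146206075
needle dot (4.509, 11.8) fixed (4.467, 11.5) dot [295.25 173.6 ]
[-0.1, 0.63, -0.18]
[-0.1, 1.29, -0.27]
[-0.0, 1.95, -0.28]
[0.19, 2.59, -0.21]
[0.48, 3.17, -0.06]
[0.84, 3.68, 0.17]
[1.27, 4.1, 0.46]
[1.75, 4.4, 0.81][ WARN:0@3.059] global loadsave.cpp:1063 imwrite_ Unsupported depth image for selected encoder is fallbacked to CV_8U.
```

move_arm(series=[{"offset": [-0.1,0.63,-0.18],"turn": [0,0,0],"grip": 1},{"offset": [-0.1,1.29,-0.27],"turn": [0,0,0],"grip": 1},{"offset": [0,1.95,-0.28],"turn": [0,0,0],"grip": 1},{"offset": [0.19,2.59,-0.21],"turn": [0,0,0],"grip": 1},{"offset": [0.48,3.17,-0.06],"turn": [0,0,0],"grip": 1},{"offset": [0.84,3.68,0.17],"turn": [0,0,0],"grip": 1},{"offset": [1.27,4.1,0.46],"turn": [0,0,0],"grip": 1},{"offset": [1.75,4.4,0.81],"turn": [0,0,0],"grip": 1}])

```text
time: 15.75
position: [0.5617, 0.1023, 0.1101]
ee_rot: [2.68, -0.233, 1.448]
contact_force: [-5.4, -2.2, 0.8]
finger_gap: 0.176
grip_force: 59.1
```

Run:
```python
from h import *
q=crank();p=needle()
for f in("n1",):
    pass
```

```text
t 15.75 J [ 0.309  0.353  2.459  3.785  0.711 -1.809] F [ 3.8 -3.1 -3.3] gap 14.9 59.11273084580898
grasp point out,y,uphill mm [ 63.   26.6 -20. ]
crank 2.2165443471430137 r mm 33.30648846090797
needle dot (2.398, 12.8) fixed (2.398, 13.0) dot [295.33 173.54]
```

Run:
```python
from h import *
circ(-4.12,1.71/8);print();circ(-2.41,1.74/8)
```

```text
[-0.5, -0.39, -0.36]
[-0.93, -0.89, -0.64]
[-1.28, -1.5, -0.84]
[-1.53, -2.17, -0.95]
[-1.66, -2.88, -0.96]
[-1.68, -3.6, -0.86]
[-1.57, -4.3, -0.68]
[-1.35, -4.93, -0.41]

[0.33, -0.56, 0.35]
[0.75, -1.0, 0.77]
[1.25, -1.3, 1.22]
[1.79, -1.46, 1.69]
[2.36, -1.45, 2.16]
[2.93, -1.29, 2.61]
[3.47, -0.98, 3.01]
[3.95, -0.53, 3.34]
```

move_arm(series=[{"offset": [-0.5,-0.39,-0.36],"turn": [0,0,0],"grip": 1},{"offset": [-0.93,-0.89,-0.64],"turn": [0,0,0],"grip": 1},{"offset": [-1.28,-1.5,-0.84],"turn": [0,0,0],"grip": 1},{"offset": [-1.53,-2.17,-0.95],"turn": [0,0,0],"grip": 1},{"offset": [-1.66,-2.88,-0.96],"turn": [0,0,0],"grip": 1},{"offset": [-1.68,-3.6,-0.86],"turn": [0,0,0],"grip": 1},{"offset": [-1.57,-4.3,-0.68],"turn": [0,0,0],"grip": 1},{"offset": [-1.35,-4.93,-0.41],"turn": [0,0,0],"grip": 1}])

```text
time: 16.9
position: [0.5471, 0.0551, 0.1054]
ee_rot: [2.684, -0.224, 1.447]
contact_force: [-12.3, 5.9, 7.6]
finger_gap: 0.176
grip_force: 60.3
```

Run:
```python
from h import *
crank();needle()
```

```text
t 16.9 J [ 0.149  0.349  2.544  3.536  0.756 -1.69 ] F [14.2  3.7 -5.2] gap 14.9 60.32786927651614
grasp point out,y,uphill mm [ 63.4 -22.5 -27.9]
crank -2.4616800111236943 r mm 35.854939649347614
needle dot (4.545, 13.0) fixed (4.506, 12.6) dot [295.24 173.62]
```

move_arm(series=[{"offset": [0.33,-0.56,0.35],"turn": [0,0,0],"grip": 1},{"offset": [0.75,-1,0.77],"turn": [0,0,0],"grip": 1},{"offset": [1.25,-1.3,1.22],"turn": [0,0,0],"grip": 1},{"offset": [1.79,-1.46,1.69],"turn": [0,0,0],"grip": 1},{"offset": [2.36,-1.45,2.16],"turn": [0,0,0],"grip": 1},{"offset": [2.93,-1.29,2.61],"turn": [0,0,0],"grip": 1},{"offset": [3.47,-0.98,3.01],"turn": [0,0,0],"grip": 1},{"offset": [3.95,-0.53,3.34],"turn": [0,0,0],"grip": 1}])

```text
time: 18.05
position: [0.5878, 0.048, 0.1401]
ee_rot: [2.678, -0.232, 1.452]
contact_force: [-10.9, 0.0, 7.8]
finger_gap: 0.179
grip_force: 60.2
```

Run:
```python
from h import *
crank();needle()
```

```text
t 18.05 J [ 0.111  0.268  2.421  3.599  0.569 -1.808] F [12.9 -1.9 -3.2] gap 15.2 60.20349082304165
grasp point out,y,uphill mm [ 63.4 -22.5  26. ]
crank -0.7122147105871344 r mm 34.36401067663282
needle dot (2.236, 12.3) fixed (2.238, 12.3) dot [295.39 173.5 ]
```

Run:
```python
from h import *
circ(-.66,-1.77/8)
```

```text
[-0.49, -0.46, -0.34]
[-1.03, -0.78, -0.74]
[-1.61, -0.95, -1.19]
[-2.19, -0.95, -1.67]
[-2.74, -0.79, -2.15]
[-3.24, -0.47, -2.61]
[-3.67, -0.02, -3.03]
[-3.99, 0.56, -3.38]
```

move_arm(series=[{"offset": [-0.49,-0.46,-0.34],"turn": [0,0,0],"grip": 1},{"offset": [-1.03,-0.78,-0.74],"turn": [0,0,0],"grip": 1},{"offset": [-1.61,-0.95,-1.19],"turn": [0,0,0],"grip": 1},{"offset": [-2.19,-0.95,-1.67],"turn": [0,0,0],"grip": 1},{"offset": [-2.74,-0.79,-2.15],"turn": [0,0,0],"grip": 1},{"offset": [-3.24,-0.47,-2.61],"turn": [0,0,0],"grip": 1},{"offset": [-3.67,-0.02,-3.03],"turn": [0,0,0],"grip": 1},{"offset": [-3.99,0.56,-3.38],"turn": [0,0,0],"grip": 1}])

```text
time: 19.2
position: [0.5485, 0.0519, 0.1072]
ee_rot: [2.674, -0.239, 1.454]
contact_force: [-8.6, -6.1, 8.4]
finger_gap: 0.177
grip_force: 59.8
```

```bash
cat >> h.py <<'E'
def err(q=-2.43,cy=-.0020,cs=-.0008):
    g=st();d=g-stand(0,0,0,*M);y,s=d@ys()-cy,d@sl()-cs;a=np.arctan2(y,s);print("crank",a,"r",np.hypot(y,s))
    print("to go cm",np.round(100*((.034*np.cos(q)-s)*sl()+(.034*np.sin(q)-y)*ys()),2))
E
python3 - <<'E'
from h import *
err();needle()
E
```

```text
t 19.2 J [ 0.148  0.35   2.544  3.545  0.765 -1.689] F [11.2 -7.5 -0.3] gap 15.0 59.81954495248374
grasp point out,y,uphill mm [ 63.5 -25.3 -25.3]
crank -2.382642070723671 r 0.03380714263590797
to go cm [-0.07  0.12 -0.08]
needle dot (4.522, 12.2) fixed (4.488, 11.8) dot [295.27 173.6 ]
```

move_arm(series=[{"offset": [-0.08,0.09,-0.01],"turn": [0,0,0],"grip": 1},{"offset": [-0.16,0.18,-0.03],"turn": [0,0,0],"grip": 1},{"offset": [-0.16,0.18,-0.03],"turn": [0,0,0],"grip": 1},{"offset": [-0.16,0.18,-0.03],"turn": [0,0,0],"grip": 1},{"offset": [-0.16,0.18,-0.03],"turn": [0,0,0],"grip": 1},{"offset": [-0.16,0.18,-0.03],"turn": [0,0,0],"grip": 1},{"offset": [-0.16,0.18,-0.03],"turn": [0,0,0],"grip": 1},{"offset": [-0.16,0.18,-0.03],"turn": [0,0,0],"grip": 1}])

```text
time: 20.35
position: [0.5471, 0.055, 0.1057]
ee_rot: [2.678, -0.234, 1.451]
contact_force: [-3.2, -3.0, 1.5]
finger_gap: 0.182
grip_force: 59.1
```

Run:
```python
from h import *
err();needle()
```

```text
t 20.35 J [ 0.156  0.352  2.545  3.55   0.765 -1.69 ] F [ 2.9 -3.5 -1. ] gap 15.4 59.116899920627475
grasp point out,y,uphill mm [ 63.6 -22.5 -27.7]
crank -2.4904897416235774 r 0.03386258664381108
to go cm [ 0.06 -0.18  0.08]
needle dot (4.512, 11.7) fixed (4.471, 11.4) dot [295.25 173.61]
```

move_arm(series=[{"offset": [0.03,-0.1,0.04],"turn": [0,0,0],"grip": 1},{"offset": [0.06,-0.19,0.08],"turn": [0,0,0],"grip": 1},{"offset": [0.06,-0.19,0.08],"turn": [0,0,0],"grip": 1},{"offset": [0.06,-0.19,0.08],"turn": [0,0,0],"grip": 1},{"offset": [0.06,-0.19,0.08],"turn": [0,0,0],"grip": 1},{"offset": [0.06,-0.19,0.08],"turn": [0,0,0],"grip": 1},{"offset": [0.06,-0.19,0.08],"turn": [0,0,0],"grip": 1},{"offset": [0.06,-0.19,0.08],"turn": [0,0,0],"grip": 1}])

```text
time: 21.5
position: [0.5472, 0.0547, 0.1057]
ee_rot: [2.682, -0.228, 1.449]
contact_force: [-6.3, 0.9, 2.2]
finger_gap: 0.175
grip_force: 59.4
```

Run:
```python
from h import *
err();needle()
```

```text
t 21.5 J [ 0.15   0.349  2.544  3.539  0.758 -1.689] F [ 5.8 -0.2 -3.4] gap 14.9 59.419540646485984
grasp point out,y,uphill mm [ 63.6 -22.9 -27.6]
crank -2.479770648895944 r 0.033939019585146335
to go cm [ 0.05 -0.15  0.07]
needle dot (4.535, 13.3) fixed (4.499, 12.9) dot [295.25 173.63]
```

move_arm(series=[{"offset": [0.03,-0.09,0.04],"turn": [0,0,0],"grip": 1},{"offset": [0.05,-0.16,0.07],"turn": [0,0,0],"grip": 1},{"offset": [0.05,-0.16,0.07],"turn": [0,0,0],"grip": 1},{"offset": [0.05,-0.16,0.07],"turn": [0,0,0],"grip": 1},{"offset": [0.05,-0.16,0.07],"turn": [0,0,0],"grip": 1},{"offset": [0.05,-0.16,0.07],"turn": [0,0,0],"grip": 1},{"offset": [0.05,-0.16,0.07],"turn": [0,0,0],"grip": 1},{"offset": [0.05,-0.16,0.07],"turn": [0,0,0],"grip": 1}])

```text
time: 22.65
position: [0.5476, 0.0537, 0.1063]
ee_rot: [2.683, -0.226, 1.448]
contact_force: [-5.8, 3.7, 2.1]
finger_gap: 0.179
grip_force: 59.4
```

Run:
```python
from h import *
err();needle()
```

```text
t 22.65 J [ 0.144  0.346  2.544  3.532  0.754 -1.689] F [ 5.7  2.6 -3.5] gap 15.2 59.426881356630474
grasp point out,y,uphill mm [ 63.6 -23.9 -26.8]
crank -2.4419877373884535 r 0.03395081772721124
to go cm [ 0.01 -0.04  0.01]
needle dot (4.555, 13.2) fixed (4.518, 12.8) dot [295.25 173.62]
```

At the peak. Open, back out, and look.

move_arm(series=[{"offset": [0,0,0],"turn": [0,0,0],"grip": 0.75},{"offset": [0,0,0],"turn": [0,0,0],"grip": 0.6},{"offset": [0,0,0],"turn": [0,0,0],"grip": 0.55},{"offset": [0,0,0],"turn": [0,0,0],"grip": 0.55},{"offset": [-1.7,0.3,1.1],"turn": [0,0,0],"grip": 0.55},{"offset": [-3.3,0.6,2.2],"turn": [0,0,0],"grip": 0.55},{"offset": [-5,0.9,3.3],"turn": [0,0,0],"grip": 0.55},{"offset": [-7.4,1.3,4.9],"turn": [0,0,0],"grip": 0.55}])

```text
time: 23.8
position: [0.4751, 0.0656, 0.1568]
ee_rot: [2.679, -0.231, 1.452]
contact_force: [-0.0, -0.1, 0.5]
finger_gap: 0.45
grip_force: 0.0
```

Run:
```python
from h import *
st();p=needle().clip(0,255).astype(np.uint8)
s,_=imaging.get_image("side")
c=np.zeros((450,800,3),np.uint8);c[:450,:400]=cv2.resize(s[120:210,290:370],(400,450),interpolation=2);c[:300,400:]=cv2.resize(p[130:205,230:330],(400,300),interpolation=2);c[300:450,400:640]=p[150:300,190:430]
cv2.imwrite("pics/end.png",c[:,:,::-1])
```

```text
t 23.8 J [ 0.265  0.118  2.582  3.81   0.614 -1.897] F [ 0.4 -0.1  0.4] gap 38.2 0.0
grasp point out,y,uphill mm [149.5 -24.5 -50.6]
needle dot (4.511, 12.5) fixed (4.492, 12.3) dot [295.33 173.58]
```

View pics/end.png

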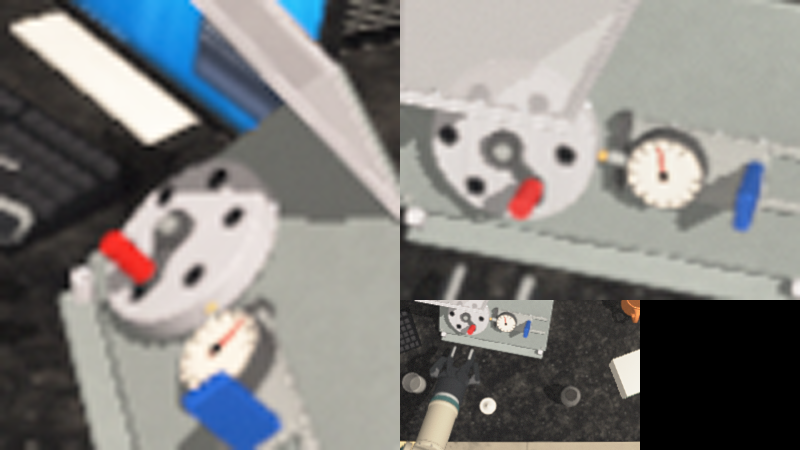

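The needle points almost straight uphill at about 4.5 rad, the maximum. The knob is free, the gauge is home, and the beaker and bottle haven't moved.

```bash
python3 -c "
from plant import arm
print(arm.hand_in())"
```

```text
the job is handed in; nothing more can be done
None
```

The gauge is home against its stop, and the rotor is standing at its high spot with the needle at about 4.5 rad. Everything is released, the bottle, beaker and mug were left alone, and I handed in at about 24 s.

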